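# Close up the garnishes on the pass

## Robot

A 6-joint arm with a two-finger parallel gripper is mounted at the origin on the work surface. World frame = base frame: x ahead of the robot, y to its left, z up, the work surface at z = 0. Lengths are in m, angles in degrees, forces in N, time in s.
With the tool pointing down it reaches from about 0.35 to 0.975 m from the base axis. Payload 4.9 kg.
Tool frame: the origin (TCP) lies between the finger pads; the fingertips stand 19 mm ahead of it and the grasp point (between the pads) is the TCP (arm.tips_ahead is the distance from the TCP to the fingertips, in m); z points along the fingers, y is the line along which they close (so a half turn about z gives the same grasp; the last joint's range is limited). The gripper opens to 85 mm and grips with 20 to 120 N. Pads are 22 mm wide; open, the fingers measure 114 mm over their backs; the gripper's body (76 mm by 85 mm) begins 54 mm behind the grasp point. The pads swing forward as they close: fully open they stand 13 mm farther back than shut.
Start: joints at [58.213, 3.019, 92.412, -0, 84.569, -6.818], TCP at [0.264, 0.567, 0.25] pointing down, gripper open.
Joint ranges: [-172.51, 172.51], [-57.92, 126.97], [3.15, 148.05], [-58.71, 238.71], [5.1, 150.11], [-179.66, 179.66]. Speed limits (degrees/s): [147.25, 147.25, 180, 180, 180, 180].

## Interface

Orientations are given as a 3x3 rotation matrix whose columns are the frame's x, y, z axes.
In Python, from rig import readout, eyes, arm gives the robot as it stands.
- The arm moves only by the tool drive_tool, never from a script. Its argument "moves" is text: rows parted by semicolons, each of 7 numbers parted by spaces: the shift along the tool's x, y, z in units of 30 mm (1.0 is 30 mm), then the turn, a rotation vector about the tool's x, y, z in units of 0.1 rad (1.0 is 0.1 rad), then the opening, from 0 (shut) to 1 (fully open). In form: dx dy dz wx wy wz hand; .... A call has 1 to 20 rows; each row shifts and turns the commanded pose from where the row before left it, along the tool's axes as they then stand; what a row does not reach is not made up. A row lasts 1/12 s, in which the tool goes at most 41.7 mm and 7.16 degrees, less where a joint would pass 70% of its speed; a pose out of reach is approached as far as the arm can. A call with a number of a shift or a turn outside -1 to 1 is refused whole. A call with a gripper value outside its range is refused whole. The fingers move at their own pace and stop on an object; "grip_force" is the grip in N (left out, the last holds). Time passes only in rows, so rows that do not move let the fingers close. It gives the time, the measured TCP pose, the force, the opening and the grip force at its end, in the units of the state.
- readout.read_state(): the state, without advancing time (a new reading comes with each control period).
- eyes.camera(name): name is "side" or "top"; returns a dict with "color" (480x640x3 uint8, red, green, blue), "z_map" (480x640 float32, m along the optical axis (not along the pixel's ray), 0 where there is no reading), "fx", "fy", "cx", "cy" (pixels), "position" and "attitude" of the camera in the world. Camera axes: x right, y down, z forward; pixel columns grow to the right and rows downward; lengths in m; the calibration is good to about 2 mm. A picture is of the moment at which its call begins.
- arm.hand_in(): hands the job in; it is judged then, once.
Trained networks look in a picture, given as the dict that the camera call returned (one of the last four; its "shot" number tells which), for a name from the list of things; names that differ only in an ending like _2 or _b are one class to them, and where a whole thing is asked for, a point or a joint stands for the part that bears it (a point fixed in the world has none). Each returns a list of dicts, best first, with "confidence" (0 to 1); they miss things now and then, are a little off and sometimes report something else, mostly with a low value. They report only what shows in the picture. A call takes as long as a camera call.
- eyes.spot_in(picture, query): "location" ([x, y, z] in m, in the coordinates of the camera as it stood for that picture, good to about 4 mm: the middle of the surface that is visible of it).
- eyes.silhouettes(picture, query): "mask" (480x640 bool, what is visible of it).
- eyes.landmark_of(picture, query): "location" ([x, y, z] in m, in the coordinates of the camera as it stood for that picture, good to about 4 mm: a listed point, or the origin of a listed thing).
The state is a dict: "t": time; "qpos": joint angles; "qvel": joint speeds; "joint_torque": joint torques, N m; "eef_pos": TCP position; "tool_rot": TCP orientation; "wrist_force": force on the tool from outside, world axes, zero at the start; "torque": the same for the moment, N m; "gripper_width": opening from 0.0 (shut) to 1.0 (fully open); "grasp_force": force on a finger pad.
Only numpy, scipy, OpenCV 4.12 (cv2) and the standard library are available. Lean on these libraries where they do the work, as an engineer would, in place of code of your own. Each camera call takes 0.05 s, during which the arm holds its last target. There are 200 camera calls.

## Task

Service is over: close up the garnishes on the pass. With the fingertips, push the open drawer fully home by its front and push the standing lid of the steel box over and all the way down from its outside, slamming neither; nothing is to be pinched or lifted, and fingers stay off the inside of the lid and of the drawer. The little white cup in the drawer stays in it, upright, and the pepper mill, oil bottle and bowl stay standing where they are.

Things in the scene. Friction and masses are not known exactly. Their poses are not given: they have to be found in the camera images.
- drawer_unit: Fixed dark wood one-drawer unit on the table, 220 wide (y), 240 deep (x), 120 mm high. Origin: on the table, below the middle of the drawer's front face as it is when shut; own +x points into the unit (the way to push the drawer), z up. Left or right of the steel box; yaw up to 0.25 either way.
- drawer (a joint): How far the drawer is pulled out, m: 0 = fully home (a hard stop), at most 0.15; starts at 0.085 to 0.12. It slides along the unit's own x (opens to -x), takes about 3 N to push and stays where it is left.
- drawer_face (a point): Middle of the outer side of the drawer's flat, handle-less light wood front, which moves with the drawer. The front is 218 mm wide, 104 high (14 to 118 mm above the table), 15 thick; this point is 66 mm above the table. When shut it lies right above the origin of drawer_unit.
- tub_floor (a point): Middle of the inner floor of the drawer's open steel tub, which moves with the front: 190 long, 180 wide, walls 5, floor 27 and rim 77 mm above the table; this point is 111 mm behind drawer_face. Its front wall runs on up the back of the front, to 114 mm. The fingers must not push the tub or this wall.
- cup: Loose white ceramic cup, 44 mm across, 45 high, about 0.12 kg, standing in the open part of the drawer and riding in with it under the unit's top. Origin: centre of its underside, 27 mm above the table.
- lid_box: Fixed open steel box with vegetables in it, 200 (x) by 165 (y) by 100 mm high, walls 5. Origin: on the table under its centre, z up; yaw up to 0.25 either way. Its lid is hinged along its own +y rim and stands open there.
- lid (a joint): Opening angle of the lid, rad: 0 = shut and level (a hard stop), pi/2 = upright, at most 1.9 (leaning outward, to the box's own +y); starts at 1.35 to 1.75. A stiff friction hinge (0.35 N m): the lid stays at any angle and must be pushed the whole way, about 3 N near its edge. It shuts by swinging towards the box's own -y and down.
- lid_hinge (a point): Middle of the hinge line, which runs along the box's own x: in the box's frame x 0, y +82.5, z 100 mm.
- lid_edge (a point): Middle of the lid's free edge, 177 mm from the hinge. The lid is a flat steel plate 204 mm long (along the hinge), 177 wide, 4 thick, without a handle; shut, its outer (upper) face is 105 mm above the table and the free edge overhangs the box by 12 mm on the -y side. Its inner face carries a liner plate 186 by 151 by 4 mm, which the fingers must not push or pinch.
- mill: Loose wooden pepper mill, 54 mm across, 140 high, standing on the robot's side of the steel box, 160 to 190 mm from its centre. Origin: centre of its underside. Not to be disturbed.
- oil_bottle: Loose green glass bottle, 56 mm across, 190 high, at the left. Origin: centre of its underside. Not to be disturbed.
- bowl: Loose white bowl, 120 mm across, 55 high, at the right. Origin: centre of its underside. Not to be disturbed.

How it is judged:
By the outcome, as a careful person would: the job done as asked, in the order asked, and still so for the second after the job is handed in, with the robot touching nothing.
It also fails if it takes over 59 s, if anything falls off the work surface, if the arm or the gripper's body presses on something with over 40 N, if the wrist force passes 120 N, or if a joint passes its speed limit or range.

## Working session

There is one attempt and no reset: what is moved stays moved. The work goes in short steps, Python scripts to look and compute and a tool call to move; the robot and the scene stay as the last step left them, time stands still between calls to the robot, and variables do not carry over. Pictures are saved under pics/ and viewed, at most 10 in all, crops included, and the job is handed in when it is done.

Besides the shell and the picture viewer there is one more tool, called by a JSON object that holds its "op" and its "data", one argument or row to a line. drive_tool: Moves the arm, as the interface text tells. Its arguments: {"type":"object","properties":{"moves":{"type":"string"},"grip_force":{"type":"number"}},"required":["moves"]}

```bash
mkdir -p pics; cat > h.py <<'E'
import numpy as np, cv2
from rig import readout, eyes, arm
def w(p,l): return np.array(p["attitude"])@np.array(l)+np.array(p["position"])
def cloud(p):
    z=p["z_map"]; v,u=np.mgrid[:480,:640]
    c=np.stack([(u-p["cx"])/p["fx"]*z,(v-p["cy"])/p["fy"]*z,z],-1)
    return c@np.array(p["attitude"]).T+np.array(p["position"])
E
python3 - <<'E'
from h import *
np.set_printoptions(precision=4,suppress=True)
for n in("top","side"):
    p=eyes.camera(n); cv2.imwrite(f"pics/{n}0.png",p["color"][:,:,::-1]); np.savez(f"{n}0.npz",**{k:np.array(v) for k,v in p.items()})
    print(n,p["position"],np.array(p["attitude"]).tolist(),p["fx"])
    for q in "drawer_unit drawer_face tub_floor cup lid_box lid_hinge lid_edge mill oil_bottle bowl".split():
        print(q,[(w(p,d["location"]),round(d["confidence"],2)) for d in eyes.landmark_of(p,q)[:2]])
s=readout.read_state(); print(s["t"],s["eef_pos"],s["tool_rot"])
E
```

```text
top [ 0.3981 -0.0138  1.1862] [[0.0061553937059067795, -0.9855923217616305, 0.16902628911753237], [-0.9999303856094884, -0.004364943306151035, 0.010962262758840866], [-0.010066531834999903, -0.1690819994986233, -0.9855505782974117]] 467.1167268660787
drawer_unit [(array([0.6272, 0.1908, 0.0001]), 0.65), (array([0.6333, 0.1897, 0.0287]), 0.32)]
drawer_face [(array([0.5214, 0.1973, 0.0644]), 0.84)]
tub_floor [(array([0.6356, 0.1916, 0.0265]), 0.85)]
cup [(array([0.5956, 0.171 , 0.0265]), 0.71)]
lid_box [(array([ 0.5654, -0.1757,  0.0017]), 0.88)]
lid_hinge [(array([ 0.5538, -0.0934,  0.0967]), 0.81)]
lid_edge [(array([ 0.5511, -0.0697,  0.2757]), 0.86), (array([ 0.3868, -0.2162,  0.0007]), 0.4)]
mill [(array([ 0.3879, -0.2154,  0.0033]), 0.67)]
oil_bottle [(array([0.5201, 0.4635, 0.0007]), 0.65)]
bowl [(array([ 0.4309, -0.5098,  0.0011]), 0.84)]
side [ 0.5343 -0.9389  1.2319] [[0.9983488408954517, -0.031286988724802116, 0.04817381258777095], [-0.05462936972341761, -0.7763597794298277, 0.6279180876892233], [0.01775454438530367, -0.6295130000406688, -0.7767870743861969]] 515.3337216187128
drawer_unit [(array([0.6308, 0.1911, 0.0056]), 0.9), (array([ 0.3919, -0.2142, -0.0029]), 0.49)]
drawer_face [(array([0.524 , 0.1978, 0.0634]), 0.77)]
tub_floor [(array([0.6355, 0.1925, 0.0322]), 0.56)]
cup [(array([0.5939, 0.1659, 0.0298]), 0.72)]
lid_box [(array([ 0.5699, -0.1747,  0.0023]), 0.79)]
lid_hinge [(array([ 0.5565, -0.0958,  0.1061]), 0.77)]
lid_edge [(array([ 0.5524, -0.0712,  0.2786]), 0.65)]
mill []
oil_bottle [(array([0.5192, 0.4631, 0.0006]), 0.63)]
bowl [(array([ 0.4299, -0.5094,  0.0004]), 0.66)]
1.1 [0.2638 0.5666 0.2503] [[-0.9065  0.4222  0.    ]
 [ 0.4222  0.9065  0.    ]
 [-0.      0.     -1.    ]]
```

View pics/top0.png

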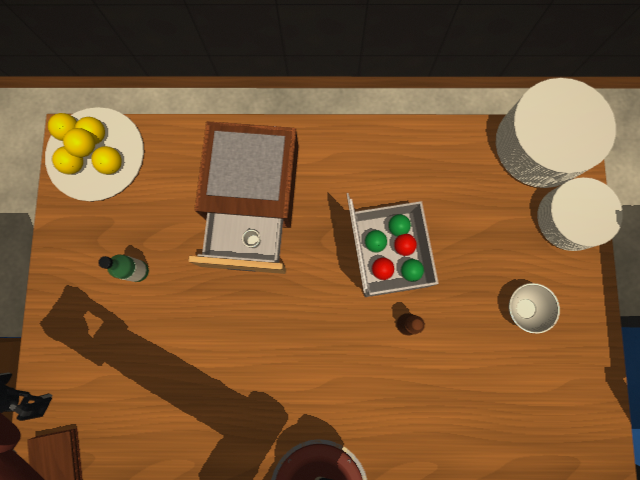

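View pics/side0.png

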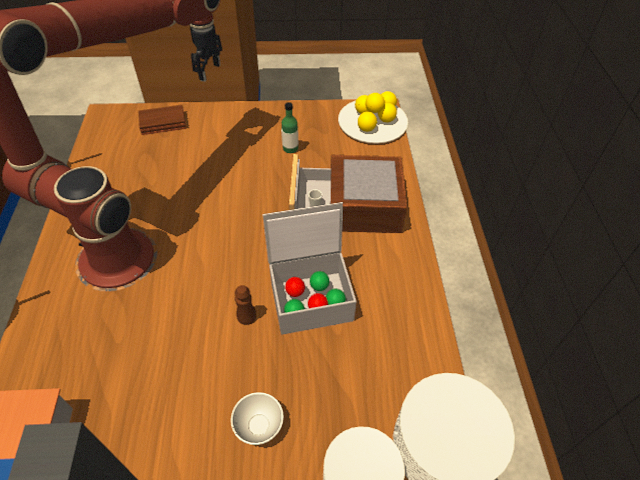

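The top view shows the open drawer at left, with its front near (235,263), the cup at (252,238), and the lid standing near column 358. The side view agrees. Next I refine yaw and angle from depth.

```bash
python3 - <<'E'
from h import *
np.set_printoptions(precision=4,suppress=True)
print(arm.tips_ahead)
for n in("top","side"):
    p=eyes.camera(n); C=cloud(p)
    for q,zr in(("drawer_face",(.10,.13)),("lid_edge",(.13,.4)),("drawer_unit",(.113,.13)),("lid_box",(.093,.108))):
        d=eyes.silhouettes(p,q)
        if not d: print(n,q,None);continue
        m=cv2.erode(d[0]["mask"].astype(np.uint8),np.ones((2,2)))>0
        P=C[m&(p["z_map"]>0)]; P=P[(P[:,2]>zr[0])&(P[:,2]<zr[1])]
        if len(P)<20: print(n,q,len(P));continue
        c=np.median(P,0); e,V=np.linalg.eigh(np.cov((P-c).T))
        r=cv2.minAreaRect(P[:,:2].astype(np.float32)*1000)
        print(n,q,d[0]["confidence"],len(P),c,"normal",V[:,0],"long",V[:,2],np.sqrt(e),"zpct",np.percentile(P[:,2],[2,50,98]),"\n  corners",cv2.boxPoints(r).tolist())
E
```

```text
0.019
top drawer_face 0.89 803 [0.5302 0.1922 0.1165] normal [ 0.025  -0.0063  0.9997] long [-0.075  -0.9972 -0.0044] [0.0038 0.006  0.0593] zpct [0.103  0.1165 0.1212] 
  corners [[513.5567626953125, 88.9758529663086], [534.1773681640625, 87.3989486694336], [550.5206298828125, 301.1141052246094], [529.9000244140625, 302.6910095214844]]
top lid_edge 0.68 386 [ 0.5465 -0.0783  0.257 ] normal [-0.1593  0.9761 -0.148 ] long [-0.9823 -0.1717 -0.0754] [0.0016 0.0326 0.0557] zpct [0.1469 0.257  0.2771] 
  corners [[451.291259765625, -86.35967254638672], [455.0672607421875, -109.40074920654297], [648.2552490234375, -77.74095916748047], [644.479248046875, -54.69988250732422]]
top drawer_unit 0.6 8786 [0.7392 0.1788 0.121 ] normal [-0.0117 -0.0008  0.9999] long [-0.9976  0.0688 -0.0116] [0.0026 0.0623 0.0852] zpct [0.1149 0.121  0.1261] 
  corners [[513.4954833984375, 87.8041763305664], [855.982421875, 61.21143341064453], [872.8187255859375, 278.0454406738281], [530.331787109375, 304.63818359375]]
top lid_box 0.66 67 [0.5225 0.1906 0.1018] normal [-0.7564  0.0491  0.6522] long [-0.0622 -0.998
[... 875 characters left out ...]
15625, -52.89579772949219]]
side drawer_unit 0.74 3936 [0.7505 0.1658 0.123 ] normal [-0.0106 -0.0052  0.9999] long [-0.9918  0.1275 -0.0098] [0.0031 0.0625 0.0833] zpct [0.1151 0.123  0.1287] 
  corners [[519.1900024414062, 81.570556640625], [861.1249389648438, 54.52032470703125], [878.9932250976562, 280.3889465332031], [537.0582885742188, 307.4391784667969]]
side lid_box 0.63 763 [ 0.5703 -0.1585  0.1002] normal [ 0.0017 -0.0051  1.    ] long [ 0.2583 -0.9661 -0.0054] [0.0033 0.0702 0.0725] zpct [0.0937 0.1002 0.1066] 
  corners [[458.787841796875, -105.74073791503906], [486.5135498046875, -276.4911804199219], [685.0357666015625, -244.25596618652344], [657.31005859375, -73.50552368164062]]
```

```bash
cat >> h.py <<'E'
from scipy.spatial.transform import Rotation as Ro
np.set_printoptions(precision=3,suppress=True)
def Rdrawer(yaw,tilt):
    f=np.array([np.cos(yaw),np.sin(yaw),0]); z=np.sin(tilt)*f-np.cos(tilt)*np.array([0,0,1])
    y=np.array([-np.sin(yaw),np.cos(yaw),0]); return np.c_[np.cross(y,z),y,z]
def Rlid(yaw,tilt): # tilt: z leans to box -y
    x=-np.array([np.cos(yaw),np.sin(yaw),0]); b=np.array([-np.sin(yaw),np.cos(yaw),0])
    z=-np.sin(tilt)*b-np.cos(tilt)*np.array([0,0,1]); return np.c_[x,np.cross(z,x),z]
def go(Rt,tips):
    s=readout.read_state(); R=np.array(s["tool_rot"]); p=np.array(s["eef_pos"])
    d=np.array(tips)-.019*Rt[:,2]-p
    print("t",s["t"],"turn units",Ro.from_matrix(R.T@Rt).as_rotvec()/.1,"shift units before turn",R.T@d/.03,"after turn",Rt.T@d/.03,"tips",p+.019*R[:,2],"F",s["wrist_force"])
E
python3 - <<'E'
from h import *
f=np.array([.997,-.077,0]); face=np.array([.522,.196,.06])
go(Rdrawer(-.077,.6),face-f*.06)
E
```

```text
t 1.6 turn units [-1.076 -5.935 -3.48 ] shift units before turn [-10.808  -8.393   5.821] after turn [ -2.633 -11.654   8.854] tips [0.264 0.567 0.231] F [-0.137  0.265 -0.386]
```

{"op": "drive_tool", "data": {
  "moves": "-0.135 -0.742 0 -0.135 -0.742 -0.435 0;0 0 0 -0.135 -0.742 -0.435 0;0 0 0 -0.135 -0.742 -0.435 0;0 0 0 -0.135 -0.742 -0.435 0;0 0 0 -0.135 -0.742 -0.435 0;0 0 0 -0.135 -0.742 -0.435 0;0 0 0 -0.135 -0.742 -0.435 0;0 0 0 -0.135 -0.742 -0.435 0;-0.17 -0.78 0.5 0 0 0 0;-0.17 -0.78 0.5 0 0 0 0;-0.17 -0.78 0.5 0 0 0 0;-0.17 -0.78 0.5 0 0 0 0;-0.17 -0.78 0.5 0 0 0 0;-0.17 -0.78 0.5 0 0 0 0;-0.17 -0.78 0.5 0 0 0 0;-0.17 -0.78 0.5 0 0 0 0;-0.17 -0.78 0.5 0 0 0 0;-0.17 -0.78 0.5 0 0 0 0",
  "grip_force": 20
}}

```text
t: 3.1
eef_pos: [0.3668, 0.3007, 0.155]
tool_rot: [[-0.823, 0.076, 0.564], [0.063, 0.997, -0.042], [-0.565, 0.001, -0.825]]
wrist_force: [0.2, -0.5, -0.2]
gripper_width: -0.002
grasp_force: 0.0
```

```bash
python3 - <<'E'
from h import *
f=np.array([.997,-.077,0]); face=np.array([.522,.196,.06])
go(Rdrawer(-.077,.6),face-f*.04)
E
```

```text
t 3.1 turn units [0.01  0.006 0.   ] shift units before turn [-1.586 -3.085  4.29 ] after turn [-1.588 -3.081  4.292] tips [0.378 0.3   0.139] F [ 0.16  -0.47  -0.156]
```

{"op": "drive_tool", "data": {
  "moves": "-0.265 -0.513 0.715 0 0 0 0;-0.265 -0.513 0.715 0 0 0 0;-0.265 -0.513 0.715 0 0 0 0;-0.265 -0.513 0.715 0 0 0 0;-0.265 -0.513 0.715 0 0 0 0;-0.265 -0.513 0.715 0 0 0 0;-0.11 0 0.075 0 0 0 0;-0.11 0 0.075 0 0 0 0;-0.11 0 0.075 0 0 0 0;-0.11 0 0.075 0 0 0 0;-0.11 0 0.075 0 0 0 0;0 0 0 0 0 0 0;0 0 0 0 0 0 0"
}}

```text
t: 4.18
eef_pos: [0.4913, 0.2001, 0.0766]
tool_rot: [[-0.822, 0.076, 0.564], [0.063, 0.997, -0.042], [-0.565, 0.001, -0.825]]
wrist_force: [-0.8, 0.2, 0.5]
gripper_width: -0.004
grasp_force: 0.0
```

```bash
python3 - <<'E'
from h import *
f=np.array([.997,-.077,0]); face=np.array([.522,.196,.06])
go(Rdrawer(-.077,.6),face-f*.02)
p=eyes.camera("side"); cv2.imwrite("pics/s1.png",cv2.resize(p["color"][100:280,180:440,::-1],None,fx=3,fy=3))
E
```

```text
t 4.1833 turn units [0.012 0.009 0.005] shift units before turn [ 0.011 -0.059  0.028] after turn [ 0.011 -0.058  0.028] tips [0.502 0.199 0.061] F [-0.758  0.167  0.484]
```

View pics/s1.png

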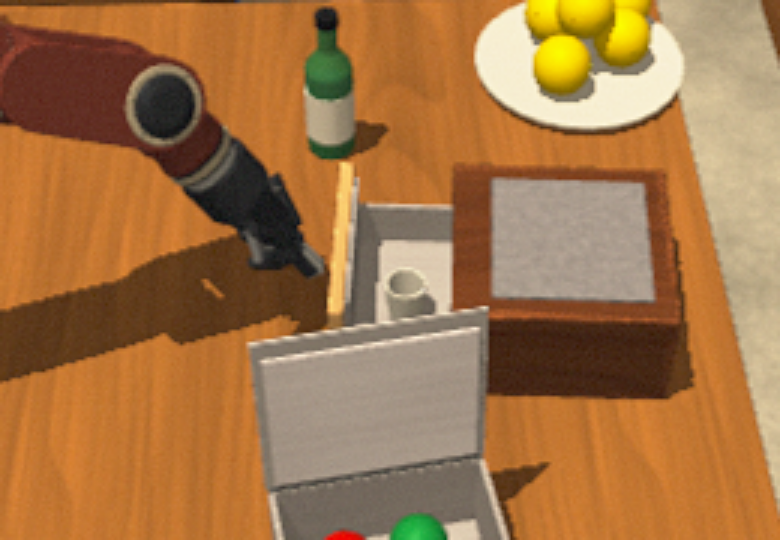

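The fingertips, near (322,268), are just in front of the middle of the drawer face and the cup is upright. I'll push gently.

{"op": "drive_tool", "data": {
  "moves": "-0.04 0 0.027 0 0 0 0;-0.04 0 0.027 0 0 0 0;-0.04 0 0.027 0 0 0 0;-0.04 0 0.027 0 0 0 0;-0.055 0 0.038 0 0 0 0;-0.055 0 0.038 0 0 0 0;-0.055 0 0.038 0 0 0 0;-0.055 0 0.038 0 0 0 0;-0.07 0 0.048 0 0 0 0;-0.07 0 0.048 0 0 0 0;-0.07 0 0.048 0 0 0 0;-0.07 0 0.048 0 0 0 0;-0.07 0 0.048 0 0 0 0;-0.07 0 0.048 0 0 0 0;-0.07 0 0.048 0 0 0 0;-0.07 0 0.048 0 0 0 0;-0.07 0 0.048 0 0 0 0;-0.07 0 0.048 0 0 0 0;-0.07 0 0.048 0 0 0 0;-0.07 0 0.048 0 0 0 0"
}}

```text
t: 5.9
eef_pos: [0.5356, 0.196, 0.0759]
tool_rot: [[-0.823, 0.077, 0.563], [0.064, 0.997, -0.043], [-0.565, 0.0, -0.825]]
wrist_force: [-2.9, -0.2, 1.2]
gripper_width: -0.001
grasp_force: 1.4
```

{"op": "drive_tool", "data": {
  "moves": "-0.07 0 0.048 0 0 0 0;-0.07 0 0.048 0 0 0 0;-0.07 0 0.048 0 0 0 0;-0.07 0 0.048 0 0 0 0;-0.07 0 0.048 0 0 0 0;-0.07 0 0.048 0 0 0 0;-0.07 0 0.048 0 0 0 0;-0.07 0 0.048 0 0 0 0;-0.07 0 0.048 0 0 0 0;-0.07 0 0.048 0 0 0 0;-0.07 0 0.048 0 0 0 0;-0.07 0 0.048 0 0 0 0;-0.07 0 0.048 0 0 0 0;-0.07 0 0.048 0 0 0 0;-0.07 0 0.048 0 0 0 0;-0.05 0 0.034 0 0 0 0;-0.04 0 0.027 0 0 0 0;-0.03 0 0.02 0 0 0 0"
}}

```text
t: 7.4
eef_pos: [0.5779, 0.1928, 0.0759]
tool_rot: [[-0.823, 0.077, 0.563], [0.064, 0.997, -0.043], [-0.565, 0.0, -0.825]]
wrist_force: [-3.0, -0.8, 0.7]
gripper_width: 0.001
grasp_force: 1.3
```

```bash
python3 - <<'E'
from h import *
f=np.array([.997,-.077,0]); face=np.array([.629,.19,.06])
go(Rdrawer(-.077,.6),face-f*.009)
for n in("top","side"):
    p=eyes.camera(n)
    for q in("drawer_face","tub_floor","cup"): print(n,q,[(w(p,d["location"]),round(d["confidence"],2)) for d in eyes.landmark_of(p,q)[:1]])
E
```

```text
t 7.4 turn units [ 0.003  0.001 -0.   ] shift units before turn [-0.86   0.039  0.598] after turn [-0.86   0.039  0.598] tips [0.589 0.192 0.06 ] F [-3.046 -0.81   0.665]
top drawer_face [(array([0.594, 0.193, 0.067]), 0.76)]
top tub_floor []
top cup [(array([0.668, 0.161, 0.027]), 0.56)]
side drawer_face [(array([0.598, 0.194, 0.067]), 0.7)]
side tub_floor []
side cup [(array([0.519, 0.464, 0.002]), 0.6)]
```

{"op": "drive_tool", "data": {
  "moves": "-0.05 0 0.034 0 0 0 0;-0.07 0 0.048 0 0 0 0;-0.07 0 0.048 0 0 0 0;-0.07 0 0.048 0 0 0 0;-0.07 0 0.048 0 0 0 0;-0.07 0 0.048 0 0 0 0;-0.05 0 0.034 0 0 0 0;-0.05 0 0.034 0 0 0 0;-0.04 0 0.027 0 0 0 0;-0.03 0 0.02 0 0 0 0;-0.03 0 0.02 0 0 0 0;-0.03 0 0.02 0 0 0 0;-0.03 0 0.02 0 0 0 0;-0.03 0 0.02 0 0 0 0"
}}

```text
t: 8.97
eef_pos: [0.6028, 0.1909, 0.0761]
tool_rot: [[-0.823, 0.077, 0.563], [0.063, 0.997, -0.043], [-0.565, 0.0, -0.825]]
wrist_force: [-2.3, 0.8, 1.6]
gripper_width: -0.005
grasp_force: 1.3
```

{"op": "drive_tool", "data": {
  "moves": "-0.03 0 0.02 0 0 0 0;-0.03 0 0.02 0 0 0 0;-0.03 0 0.02 0 0 0 0;-0.03 0 0.02 0 0 0 0"
}}

```text
t: 9.3
eef_pos: [0.6071, 0.1906, 0.076]
tool_rot: [[-0.823, 0.077, 0.563], [0.063, 0.997, -0.043], [-0.565, 0.0, -0.825]]
wrist_force: [-2.9, 2.2, 2.0]
gripper_width: -0.001
grasp_force: 1.3
```

{"op": "drive_tool", "data": {
  "moves": "-0.03 0 0.02 0 0 0 0;-0.03 0 0.02 0 0 0 0"
}}

```text
t: 9.47
eef_pos: [0.6092, 0.1904, 0.0761]
tool_rot: [[-0.823, 0.077, 0.563], [0.064, 0.997, -0.043], [-0.565, 0.0, -0.825]]
wrist_force: [-5.0, 2.8, 2.5]
gripper_width: 0.002
grasp_force: 3.3
```

Force rises near the expected home position; I'll press a little further.

{"op": "drive_tool", "data": {
  "moves": "-0.02 0 0.014 0 0 0 0;-0.02 0 0.014 0 0 0 0"
}}

```text
t: 9.63
eef_pos: [0.6096, 0.1905, 0.0759]
tool_rot: [[-0.824, 0.077, 0.561], [0.064, 0.997, -0.044], [-0.562, -0.0, -0.827]]
wrist_force: [-20.4, 1.8, 14.4]
gripper_width: -0.002
grasp_force: 10.5
```

{"op": "drive_tool", "data": {
  "moves": "-0.02 0 0.014 0 0 0 0;-0.02 0 0.014 0 0 0 0;0 0 0 0 0 0 0"
}}

```text
t: 9.88
eef_pos: [0.6097, 0.1905, 0.0758]
tool_rot: [[-0.826, 0.078, 0.559], [0.064, 0.997, -0.045], [-0.56, -0.001, -0.828]]
wrist_force: [-27.7, 1.8, 20.2]
gripper_width: -0.004
grasp_force: 14.1
```

```bash
python3 - <<'E'
from h import *
for n in("top","side"):
    p=eyes.camera(n)
    for q in("drawer_face","drawer_unit"): print(n,q,[(w(p,d["location"]),round(d["confidence"],2)) for d in eyes.landmark_of(p,q)[:1]])
s=readout.read_state();print(s["wrist_force"],s["eef_pos"],s["qpos"])
R=np.array(s["tool_rot"]); yaw=.16
b=np.array([-np.sin(yaw),np.cos(yaw),0]); Z=np.array([0,0,1.])
h=np.array([.5555,-.0945,.1])
for tilt in (.7,.8):
  r=.15; th=1.70
  u=-b*np.cos(th)+Z*np.sin(th); n=b*np.sin(th)+Z*np.cos(th)
  tip=h+u*r+n*.04
  print(tilt,"tip",tip,"up/back retreat then:"); go(Rlid(yaw,tilt),tip)
E
```

```text
top drawer_face [(array([0.627, 0.192, 0.066]), 0.6)]
top drawer_unit [(array([0.628, 0.192, 0.001]), 0.63)]
side drawer_face [(array([0.628, 0.189, 0.066]), 0.51)]
side drawer_unit [(array([0.629, 0.191, 0.004]), 0.94)]
[-27.398   1.886  19.274] [0.61  0.191 0.076] [ 15.101   1.155 117.069 -21.453  31.031 -55.04 ]
0.7 tip [ 0.546 -0.036  0.244] up/back retreat then:
t 10.1833 turn units [ 6.042  4.85  -4.26 ] shift units before turn [-2.058 -7.311 -5.934] after turn [ 3.298 -9.051 -0.32 ] tips [0.62 0.19 0.06] F [-27.398   1.886  19.274]
0.8 tip [ 0.546 -0.036  0.244] up/back retreat then:
t 10.1833 turn units [ 7.006  4.657 -4.522] shift units before turn [-2.024 -7.266 -5.904] after turn [ 3.298 -8.974  0.582] tips [0.62 0.19 0.06] F [-27.398   1.886  19.274]
```

The drawer is home, confirmed by both the stop force and the landmarks. I'll retreat straight back, then up.

{"op": "drive_tool", "data": {
  "moves": "0.15 0 -0.1 0 0 0 0;0.4 0 -0.28 0 0 0 0;0.7 0 -0.48 0 0 0 0;0.7 0 -0.48 0 0 0 0;-0.5 0 -0.73 0 0 0 0;-0.5 0 -0.73 0 0 0 0;-0.5 0 -0.73 0 0 0 0;-0.5 0 -0.73 0 0 0 0;-0.5 0 -0.73 0 0 0 0;-0.5 0 -0.73 0 0 0 0;-0.5 0 -0.73 0 0 0 0;0 0 0 0 0 0 0"
}}

```text
t: 11.18
eef_pos: [0.5445, 0.1961, 0.2708]
tool_rot: [[-0.816, 0.077, 0.574], [0.065, 0.997, -0.041], [-0.575, 0.004, -0.818]]
wrist_force: [1.1, -0.2, 1.3]
gripper_width: 0.002
grasp_force: 0.0
```

```bash
python3 - <<'E'
from h import *
yaw=.16
b=np.array([-np.sin(yaw),np.cos(yaw),0]); Z=np.array([0,0,1.])
h=np.array([.5555,-.0945,.1]); r=.15; th=1.70
u=-b*np.cos(th)+Z*np.sin(th); n=b*np.sin(th)+Z*np.cos(th)
go(Rlid(yaw,.7),h+u*r+n*.05)
p=eyes.camera("top")
print([(w(p,d["location"]),round(d["confidence"],2)) for d in eyes.landmark_of(p,"drawer_face")[:1]])
E
```

```text
t 11.1833 turn units [ 6.063  5.02  -4.327] shift units before turn [-0.139 -7.002  0.629] after turn [ 1.18  -4.99   4.811] tips [0.555 0.195 0.255] F [ 1.111 -0.15   1.252]
[(array([0.629, 0.191, 0.068]), 0.59)]
```

{"op": "drive_tool", "data": {
  "moves": "0 0 0 0.674 0.558 -0.481 0;0 0 0 0.674 0.558 -0.481 0;0 0 0 0.674 0.558 -0.481 0;0 0 0 0.674 0.558 -0.481 0;0 0 0 0.674 0.558 -0.481 0;0 0 0 0.674 0.558 -0.481 0;0 0 0 0.674 0.558 -0.481 0;0 0 0 0.674 0.558 -0.481 0;0 0 0 0.674 0.558 -0.481 0;0.148 -0.624 0.601 0 0 0 0;0.148 -0.624 0.601 0 0 0 0;0.148 -0.624 0.601 0 0 0 0;0.148 -0.624 0.601 0 0 0 0;0.148 -0.624 0.601 0 0 0 0;0 0 0 0 0 0 0;0 0 0 0 0 0 0"
}}

```text
t: 12.62
eef_pos: [0.5391, 0.0627, 0.2516]
tool_rot: [[-0.987, -0.131, 0.089], [-0.157, 0.753, -0.639], [0.017, -0.645, -0.764]]
wrist_force: [0.7, -0.2, 0.8]
gripper_width: 0.003
grasp_force: 0.0
```

```bash
python3 - <<'E'
from h import *
yaw=.16
b=np.array([-np.sin(yaw),np.cos(yaw),0]); Z=np.array([0,0,1.])
h=np.array([.5555,-.0945,.1]); r=.15; th=1.70
u=-b*np.cos(th)+Z*np.sin(th); n=b*np.sin(th)+Z*np.cos(th)
go(Rlid(yaw,.7),h+u*r+n*.03)
p=eyes.camera("side"); cv2.imwrite("pics/s2.png",cv2.resize(p["color"][60:340,140:460,::-1],None,fx=2,fy=2))
E
```

```text
t 12.6167 turn units [-0.015 -0.141  0.092] shift units before turn [ 0.292 -2.622  1.88 ] after turn [ 0.294 -2.627  1.872] tips [0.541 0.051 0.237] F [ 0.692 -0.236  0.825]
```

View pics/s2.png

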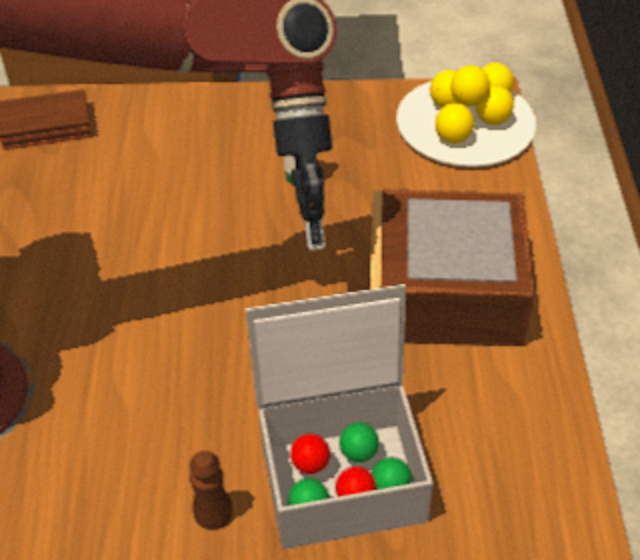

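The fingertips (315,240) are outside the lid, centred along its length, and the drawer is flush. Next I'll compute the arc, with the tilt easing to vertical as the lid shuts.

```bash
cat >> h.py <<'E'
YAW=.16; B=np.array([-np.sin(YAW),np.cos(YAW),0]); Z=np.array([0,0,1.]); H=np.array([.5555,-.0945,.1])
def pose(th,gap,r=.15):
    R=Rlid(YAW,.41*max(th,0)); u=-B*np.cos(th)+Z*np.sin(th); n=B*np.sin(th)+Z*np.cos(th)
    return R,H+u*r+n*(.005+gap)+.0145*R[:,1]-.019*R[:,2]
def rows(seq,start=None):
    s=readout.read_state(); R,p=(np.array(s["tool_rot"]),np.array(s["eef_pos"])) if start is None else start
    out=[]
    for Rt,pt in seq:
        d=np.r_[R.T@(pt-p)/.03,Ro.from_matrix(R.T@Rt).as_rotvec()/.1]; out.append(" ".join(f"{x:.3g}" if abs(x)>.0005 else "0" for x in d.round(3))+" 0"); R,p=Rt,pt
    print(";".join(out))
def state():
    s=readout.read_state(); R=np.array(s["tool_rot"]); c=np.array(s["eef_pos"])+.019*R[:,2]-.0145*R[:,1]-H
    print("t",s["t"],"corner box yz",c@B,c@Z,"ang",np.arctan2(c@Z,-(c@B)),"rad",np.hypot(c@B,c@Z),"F",np.array(s["wrist_force"]))
E
python3 - <<'E'
from h import *
state(); go(*[(R,p+.019*R[:,2]) for R,p in [pose(1.70,.008)]][0])
E
```

```text
t 12.6667 corner box yz 0.13522116335188866 0.14696114660213572 ang 2.314614220167415 rad 0.19970563744885267 F [ 0.065 -0.196 -0.147]
t 12.6667 turn units [-0.043 -0.127  0.095] shift units before turn [ 0.307 -2.625  2.214] after turn [ 0.31  -2.638  2.199] tips [0.541 0.051 0.238] F [ 0.065 -0.196 -0.147]
```

{"op": "drive_tool", "data": {
  "moves": "0.038 -0.328 0.277 -0.005 -0.016 0.012 0;0.038 -0.328 0.277 -0.005 -0.016 0.012 0;0.038 -0.328 0.277 -0.005 -0.016 0.012 0;0.038 -0.328 0.277 -0.005 -0.016 0.012 0;0.038 -0.328 0.277 -0.005 -0.016 0.012 0;0.038 -0.328 0.277 -0.005 -0.016 0.012 0;0.038 -0.328 0.277 -0.005 -0.016 0.012 0;0.038 -0.328 0.277 -0.005 -0.016 0.012 0;0 -0.025 0.021 0 0 0 0;0 -0.025 0.021 0 0 0 0;0 -0.025 0.021 0 0 0 0;0 0 0 0 0 0 0"
}}

```text
t: 13.67
eef_pos: [0.548, -0.0419, 0.2537]
tool_rot: [[-0.987, -0.121, 0.105], [-0.161, 0.757, -0.633], [-0.003, -0.642, -0.767]]
wrist_force: [-0.2, 0.0, -0.4]
gripper_width: -0.002
grasp_force: 0.0
```

{"op": "drive_tool", "data": {
  "moves": "0 -0.025 0.021 0 0 0 0;0 -0.025 0.021 0 0 0 0;0 -0.025 0.021 0 0 0 0"
}}

```text
t: 13.92
eef_pos: [0.5485, -0.0447, 0.2537]
tool_rot: [[-0.987, -0.122, 0.105], [-0.161, 0.757, -0.633], [-0.003, -0.642, -0.767]]
wrist_force: [0.4, 0.9, 0.2]
gripper_width: 0.001
grasp_force: 0.0
```

{"op": "drive_tool", "data": {
  "moves": "0 -0.025 0.021 0 0 0 0;0 -0.025 0.021 0 0 0 0;0 -0.025 0.021 0 0 0 0"
}}

```text
t: 14.17
eef_pos: [0.5489, -0.0479, 0.2537]
tool_rot: [[-0.987, -0.121, 0.105], [-0.16, 0.757, -0.633], [-0.003, -0.642, -0.767]]
wrist_force: [-0.6, 0.5, -0.1]
gripper_width: -0.001
grasp_force: 0.0
```

```bash
python3 -c "
from h import *
state()"
```

```text
t 14.1667 corner box yz 0.02374513086014946 0.14843949950888063 ang 1.7294175039518507 rad 0.15032669840721108 F [-0.58   0.454 -0.131]
```

```bash
python3 -c "
from h import *
rows([pose(t,0) for t in np.linspace(1.70,1.13,20)])"
```

```text
0.032 0.021 -0.003 -0.002 0.027 -0.009 0;0 -0.136 0.072 -0.123 0 0 0;0 -0.134 0.075 -0.123 0 0 0;0 -0.133 0.077 -0.123 0 0 0;0 -0.131 0.079 -0.123 0 0 0;0 -0.13 0.081 -0.123 0 0 0;0 -0.128 0.083 -0.123 0 0 0;0 -0.127 0.086 -0.123 0 0 0;0 -0.125 0.088 -0.123 0 0 0;0 -0.123 0.09 -0.123 0 0 0;0 -0.122 0.092 -0.123 0 0 0;0 -0.12 0.094 -0.123 0 0 0;0 -0.118 0.096 -0.123 0 0 0;0 -0.116 0.098 -0.123 0 0 0;0 -0.115 0.1 -0.123 0 0 0;0 -0.113 0.101 -0.123 0 0 0;0 -0.111 0.103 -0.123 0 0 0;0 -0.109 0.105 -0.123 0 0 0;0 -0.107 0.107 -0.123 0 0 0;0 -0.105 0.109 -0.123 0 0 0
```

{"op": "drive_tool", "data": {
  "moves": "0.03 0 0 0 0.027 -0.009 0;0 -0.136 0.072 -0.123 0 0 0;0 -0.134 0.075 -0.123 0 0 0;0 -0.133 0.077 -0.123 0 0 0;0 -0.131 0.079 -0.123 0 0 0;0 -0.13 0.081 -0.123 0 0 0;0 -0.128 0.083 -0.123 0 0 0;0 -0.127 0.086 -0.123 0 0 0;0 -0.125 0.088 -0.123 0 0 0;0 -0.123 0.09 -0.123 0 0 0"
}}

```text
t: 15.0
eef_pos: [0.5548, -0.0892, 0.2579]
tool_rot: [[-0.987, -0.132, 0.089], [-0.159, 0.823, -0.546], [-0.001, -0.553, -0.833]]
wrist_force: [-0.6, 1.6, 3.2]
gripper_width: -0.003
grasp_force: 1.2
```

```bash
python3 - <<'E'
from h import *
state()
p=eyes.camera("side"); cv2.imwrite("pics/s3.png",cv2.resize(p["color"][100:340,180:460,::-1],None,fx=2,fy=2))
for n in("top","side"):
    p=eyes.camera(n)
    for d in eyes.landmark_of(p,"lid_edge")[:1]:
        c=w(p,d["location"])-H; print(n,d["confidence"],c@B,c[2],np.arctan2(c[2],-(c@B)))
E
```

```text
t 15.0 corner box yz -0.01721530142418725 0.1500566546961877 ang 1.4565703789333673 rad 0.15104094220355133 F [-0.558  1.553  3.19 ]
top 0.58 -0.015198328148982107 0.173401059553809 1.4833713277278469
side 0.92 -0.0157065167884361 0.17695292699705908 1.4822673437045897
```

View pics/s3.png

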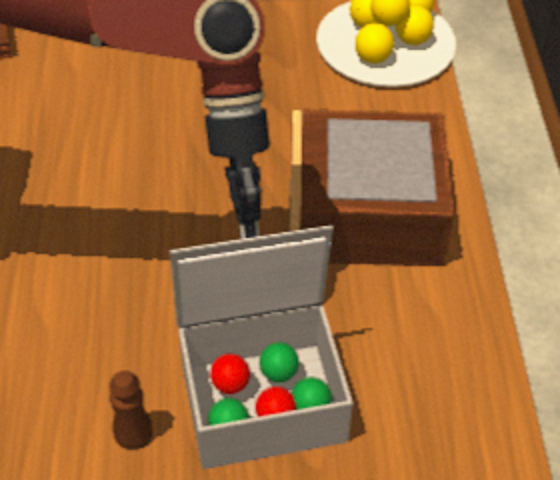

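The fingertips at (250,235) are on the outside face and the lid is moving (about 1.48 rad). I'll continue the arc.

{"op": "drive_tool", "data": {
  "moves": "0 -0.122 0.092 -0.123 0 0 0;0 -0.12 0.094 -0.123 0 0 0;0 -0.118 0.096 -0.123 0 0 0;0 -0.116 0.098 -0.123 0 0 0;0 -0.115 0.1 -0.123 0 0 0;0 -0.113 0.101 -0.123 0 0 0;0 -0.111 0.103 -0.123 0 0 0;0 -0.109 0.105 -0.123 0 0 0;0 -0.107 0.107 -0.123 0 0 0;0 -0.105 0.109 -0.123 0 0 0"
}}

```text
t: 16.08
eef_pos: [0.5618, -0.1332, 0.2488]
tool_rot: [[-0.987, -0.142, 0.071], [-0.159, 0.883, -0.441], [-0.0, -0.446, -0.895]]
wrist_force: [-0.6, 1.0, 0.9]
gripper_width: -0.001
grasp_force: 0.9
```

```bash
python3 -c "
from h import *
state()
rows([pose(t,0) for t in np.arange(1.10,.4,-.03)],pose(1.13,0))
p=eyes.camera('side')
for d in eyes.landmark_of(p,'lid_edge')[:1]:
        c=w(p,d['location'])-H; print(d['confidence'],c@B,c[2],np.arctan2(c[2],-(c@B)))"
```

```text
t 16.0833 corner box yz -0.06066024928548903 0.1382537338364893 ang 1.1573285520733145 rad 0.15097602711393787 F [-0.61   1.012  0.852]
0 -0.103 0.11 -0.123 0 0 0;0 -0.101 0.112 -0.123 0 0 0;0 -0.099 0.114 -0.123 0 0 0;0 -0.096 0.115 -0.123 0 0 0;0 -0.094 0.117 -0.123 0 0 0;0 -0.092 0.118 -0.123 0 0 0;0 -0.09 0.12 -0.123 0 0 0;0 -0.088 0.121 -0.123 0 0 0;0 -0.085 0.123 -0.123 0 0 0;0 -0.083 0.124 -0.123 0 0 0;0 -0.081 0.125 -0.123 0 0 0;0 -0.078 0.126 -0.123 0 0 0;0 -0.076 0.128 -0.123 0 0 0;0 -0.074 0.129 -0.123 0 0 0;0 -0.071 0.13 -0.123 0 0 0;0 -0.069 0.131 -0.123 0 0 0;0 -0.067 0.132 -0.123 0 0 0;0 -0.064 0.133 -0.123 0 0 0;0 -0.062 0.134 -0.123 0 0 0;0 -0.059 0.135 -0.123 0 0 0;0 -0.057 0.136 -0.123 0 0 0;0 -0.054 0.137 -0.123 0 0 0;0 -0.052 0.138 -0.123 0 0 0;0 -0.049 0.138 -0.123 0 0 0
0.62 -0.06903361113012305 0.163919701253851 1.1721972459716992
```

{"op": "drive_tool", "data": {
  "moves": "0 -0.103 0.11 -0.123 0 0 0;0 -0.101 0.112 -0.123 0 0 0;0 -0.099 0.114 -0.123 0 0 0;0 -0.096 0.115 -0.123 0 0 0;0 -0.094 0.117 -0.123 0 0 0;0 -0.092 0.118 -0.123 0 0 0;0 -0.09 0.12 -0.123 0 0 0;0 -0.088 0.121 -0.123 0 0 0;0 -0.085 0.123 -0.123 0 0 0;0 -0.083 0.124 -0.123 0 0 0;0 -0.081 0.125 -0.123 0 0 0;0 -0.078 0.126 -0.123 0 0 0;0 -0.076 0.128 -0.123 0 0 0;0 -0.074 0.129 -0.123 0 0 0;0 -0.071 0.13 -0.123 0 0 0;0 -0.069 0.131 -0.123 0 0 0;0 -0.067 0.132 -0.123 0 0 0;0 -0.064 0.133 -0.123 0 0 0"
}}

```text
t: 17.68
eef_pos: [0.5721, -0.1973, 0.2026]
tool_rot: [[-0.987, -0.155, 0.038], [-0.159, 0.959, -0.236], [-0.0, -0.239, -0.971]]
wrist_force: [0.4, -0.9, 0.9]
gripper_width: 0.002
grasp_force: 0.6
```

```bash
python3 -c "
from h import *
state()
rows([pose(t,0) for t in list(np.arange(.56,.19,-.03))+list(np.arange(.185,-.01,-.015))],pose(.59,0))
p=eyes.camera('side')
for d in eyes.landmark_of(p,'lid_edge')[:1]:
        c=w(p,d['location'])-H; print(d['confidence'],c@B,c[2],np.arctan2(c[2],-(c@B)))"
```

```text
t 17.6833 corner box yz -0.12269824373170754 0.08758925858260388 ang 0.619966945140406 rad 0.150753896247811 F [ 0.359 -0.943  0.935]
0 -0.062 0.134 -0.123 0 0 0;0 -0.059 0.135 -0.123 0 0 0;0 -0.057 0.136 -0.123 0 0 0;0 -0.054 0.137 -0.123 0 0 0;0 -0.052 0.138 -0.123 0 0 0;0 -0.049 0.138 -0.123 0 0 0;0 -0.046 0.139 -0.123 0 0 0;0 -0.044 0.14 -0.123 0 0 0;0 -0.041 0.14 -0.123 0 0 0;0 -0.039 0.141 -0.123 0 0 0;0 -0.036 0.141 -0.123 0 0 0;0 -0.033 0.142 -0.123 0 0 0;0 -0.031 0.142 -0.123 0 0 0;0 -0.015 0.071 -0.061 0 0 0;0 -0.014 0.071 -0.062 0 0 0;0 -0.013 0.071 -0.062 0 0 0;0 -0.013 0.072 -0.061 0 0 0;0 -0.012 0.072 -0.062 0 0 0;0 -0.011 0.072 -0.062 0 0 0;0 -0.011 0.072 -0.062 0 0 0;0 -0.01 0.072 -0.062 0 0 0;0 -0.009 0.072 -0.062 0 0 0;0 -0.009 0.072 -0.062 0 0 0;0 -0.008 0.072 -0.062 0 0 0;0 -0.007 0.072 -0.062 0 0 0;0 -0.007 0.072 -0.062 0 0 0;0 -0.003 0.074 -0.02 0 0 0
0.64 -0.14243361095802656 0.10392446663978902 0.63033923351754
```

{"op": "drive_tool", "data": {
  "moves": "0 -0.062 0.134 -0.123 0 0 0;0 -0.059 0.135 -0.123 0 0 0;0 -0.057 0.136 -0.123 0 0 0;0 -0.054 0.137 -0.123 0 0 0;0 -0.052 0.138 -0.123 0 0 0;0 -0.049 0.138 -0.123 0 0 0;0 -0.046 0.139 -0.123 0 0 0;0 -0.044 0.14 -0.123 0 0 0;0 -0.041 0.14 -0.123 0 0 0;0 -0.039 0.141 -0.123 0 0 0;0 -0.036 0.141 -0.123 0 0 0;0 -0.033 0.12 -0.123 0 0 0;0 -0.031 0.1 -0.123 0 0 0;0 -0.015 0.071 -0.061 0 0 0;0 -0.014 0.071 -0.062 0 0 0;0 -0.013 0.071 -0.062 0 0 0;0 -0.013 0.072 -0.061 0 0 0;0 -0.012 0.072 -0.062 0 0 0;0 -0.011 0.072 -0.062 0 0 0"
}}

```text
t: 19.37
eef_pos: [0.5769, -0.2265, 0.1421]
tool_rot: [[-0.987, -0.159, 0.008], [-0.159, 0.986, -0.045], [-0.0, -0.045, -0.999]]
wrist_force: [-1.0, 0.0, 0.6]
gripper_width: 0.003
grasp_force: 0.4
```

```bash
python3 -c "
from h import *
state()
for n in('top','side'):
  p=eyes.camera(n)
  for d in eyes.landmark_of(p,'lid_edge')[:1]:
        c=w(p,d['location'])-H; print(d['confidence'],c@B,c[2],np.arctan2(c[2],-(c@B)))"
```

```text
t 19.3667 corner box yz -0.14910039280329357 0.02378175564651179 ang 0.15816929399726967 rad 0.15098509540920532 F [-1.014  0.02   0.64 ]
0.56 -0.17531733196542962 0.025773562564219116 0.1459653695796751
0.94 -0.17618015530990622 0.026805621322115808 0.15099092081002802
```

{"op": "drive_tool", "data": {
  "moves": "0 -0.01 0.065 -0.06 0 0 0;0 -0.01 0.065 -0.06 0 0 0;0 -0.009 0.06 -0.06 0 0 0;0 -0.008 0.06 -0.06 0 0 0;0 -0.007 0.055 -0.05 0 0 0;0 -0.006 0.05 -0.05 0 0 0;0 -0.005 0.05 -0.05 0 0 0;0 -0.003 0.04 -0.03 0 0 0;0 -0.002 0.03 0 0 0 0;0 0 0.03 0 0 0 0;0 0 0.03 0 0 0 0"
}}

```text
t: 20.48
eef_pos: [0.5771, -0.2286, 0.1261]
tool_rot: [[-0.987, -0.159, 0.001], [-0.159, 0.987, -0.004], [0.0, -0.004, -1.0]]
wrist_force: [0.2, -1.2, 0.8]
gripper_width: 0.001
grasp_force: 0.4
```

{"op": "drive_tool", "data": {
  "moves": "0 0 0.03 0 0 0 0;0 0 0.03 0 0 0 0;0 0 0.03 0 0 0 0"
}}

```text
t: 20.73
eef_pos: [0.5771, -0.2286, 0.124]
tool_rot: [[-0.987, -0.159, 0.0], [-0.159, 0.987, -0.003], [0.0, -0.003, -1.0]]
wrist_force: [-1.9, 0.6, 6.3]
gripper_width: 0.001
grasp_force: 3.7
```

{"op": "drive_tool", "data": {
  "moves": "0 0 0.03 0 0 0 0;0 0 0.03 0 0 0 0"
}}

```text
t: 20.9
eef_pos: [0.5772, -0.2286, 0.1239]
tool_rot: [[-0.987, -0.159, -0.0], [-0.159, 0.987, -0.003], [0.001, -0.003, -1.0]]
wrist_force: [-6.7, 3.2, 15.0]
gripper_width: 0.001
grasp_force: 7.5
```

Tips are at z = 0.105 with the force rising, so the lid is shut. One last small press, then lift away.

{"op": "drive_tool", "data": {
  "moves": "0 0 0.03 0 0 0 0;0 0 0 0 0 0 0;0 0 -0.1 0 0 0 0;0 0 -0.2 0 0 0 0;0 0 -0.6 0 0 0 0;0 0 -0.9 0 0 0 0;0 0 -0.9 0 0 0 0;0 0 -0.9 0 0 0 0;0 0 -0.9 0 0 0 0;0 0.9 -0.4 0 0 0 0;0 0.9 -0.4 0 0 0 0;0 0.9 -0.4 0 0 0 0;0 0.9 -0.4 0 0 0 0;0 0 0 0 0 0 0;0 0 0 0 0 0 0"
}}

```text
t: 22.15
eef_pos: [0.56, -0.1204, 0.3043]
tool_rot: [[-0.987, -0.161, 0.002], [-0.161, 0.987, -0.004], [-0.002, -0.004, -1.0]]
wrist_force: [-0.4, -0.2, 0.5]
gripper_width: -0.001
grasp_force: 0.0
```

```bash
python3 - <<'E'
from h import *
state()
for n in('top','side'):
  p=eyes.camera(n); cv2.imwrite(f"pics/{n}9.png",p["color"][:,:,::-1])
  for q in "drawer_face drawer_unit lid_edge mill oil_bottle bowl cup".split(): print(n,q,[(w(p,d["location"]),round(d["confidence"],2)) for d in eyes.landmark_of(p,q)[:1]])
E
```

```text
t 22.15 corner box yz -0.040843730094445814 0.1853446731805771 ang 1.3538966064465194 rad 0.18979161774020178 F [-0.41  -0.211  0.452]
top drawer_face [(array([0.625, 0.191, 0.066]), 0.8)]
top drawer_unit []
top lid_edge [(array([ 0.569, -0.18 ,  0.002]), 0.58)]
top mill [(array([ 0.389, -0.216,  0.001]), 0.68)]
top oil_bottle [(array([0.519, 0.464, 0.004]), 0.69)]
top bowl [(array([ 0.431, -0.512,  0.003]), 0.9)]
top cup []
side drawer_face [(array([0.63 , 0.191, 0.067]), 0.62)]
side drawer_unit [(array([0.629, 0.194, 0.006]), 0.92)]
side lid_edge [(array([ 0.585, -0.27 ,  0.104]), 0.68)]
side mill [(array([ 0.393, -0.217, -0.002]), 0.57)]
side oil_bottle []
side bowl [(array([ 0.43 , -0.509,  0.002]), 0.78)]
side cup []
```

View pics/side9.png

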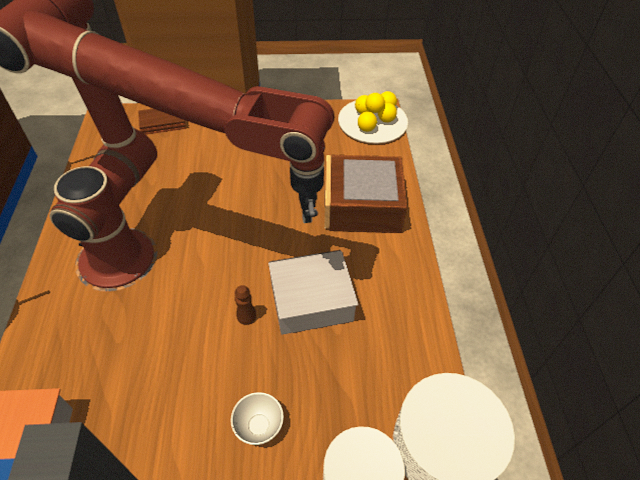

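The lid is flat on the box (312,290), the drawer is flush (328,190), the mill and bowl are undisturbed, and the robot is clear of everything. Handing in.

```bash
python3 -c "
from h import *
print(arm.hand_in())"
```

```text
the job is handed in; nothing more can be done
None
```

I pushed the drawer fully home, then the lid fully down, both gently to their stops; the mill, bottle and bowl have not moved, and the job is handed in (the cup, now hidden inside, could not be seen at the end).

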